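# Count along the rack and slide the kiln prop into the third gap

## Robot

A 6-joint arm with a two-finger parallel gripper is mounted at the origin on the work surface. World frame = base frame: x ahead of the robot, y to its left, z up, the work surface at z = 0. Lengths are in m, angles in rad, forces in N, time in s.
With the tool pointing down it reaches from about 0.375 to 0.975 m from the base axis. Payload 3.8 kg.
Tool frame: the origin (TCP) lies between the finger pads; the fingertips stand 8 mm ahead of it and the grasp point (between the pads) lies 11 mm behind it (bot.nose_length is the distance from the TCP to the fingertips, in m); z points along the fingers, y is the line along which they close (so a half turn about z gives the same grasp; the last joint's range is limited). The gripper opens to 85 mm and grips with 20 to 120 N. Pads are 22 mm wide; open, the fingers measure 114 mm over their backs; the gripper's body (76 mm by 85 mm) begins 54 mm behind the grasp point. The pads swing forward as they close: fully open they stand 13 mm farther back than shut.
Start: joints at [1.07, 0.264, 1.604, -0, 1.274, -0.037], TCP at [0.302, 0.604, 0.239] pointing down, gripper open.
Joint ranges: [-2.63, 2.63], [-0.94, 2.18], [0.31, 2.57], [-1.31, 4.45], [0, 2.66], [-2.55, 2.55]. Speed limits (rad/s): [2.57, 2.57, 3.14, 3.14, 3.14, 3.14].

## Interface

Orientations are given as a unit quaternion [w, x, y, z].
In Python, from workcell import bot, eyes, job gives the robot as it stands.
- The arm moves only by the tool servo_tool, never from a script. Its argument "deltas" is one flat list of numbers, 5 for each row, row after row: the gripper command: -1 is fully open, 1 is shut, values between are in proportion, then the shift along the tool's x, y, z in mm, then the turn about the tool's z in degrees. In form: [fingers, x, y, z, yaw, fingers, x, y, z, yaw, ...]. A call has 1 to 12 rows; each row is the pose to reach, as a shift and turn from the pose commanded when the call began, along the tool's axes at that moment; what a row does not reach only later rows make up. A row lasts 1/10 s, in which the tool goes at most 50 mm and 8.59 degrees, less where a joint would pass 70% of its speed; a pose out of reach is approached as far as the arm can. A call with a gripper value outside its range is refused whole. The fingers move at their own pace and stop on an object; "grip_force" is the grip in N (left out, the last holds). Time passes only in rows, so rows that repeat a pose let the fingers close. It gives the time, the measured TCP pose, the force, the opening and the grip force at its end, in the units of the state.
- bot.observe(): the state, without advancing time (a new reading comes with each control period).
- eyes.camera(name): name is "scene" or "top"; returns a dict with "pixels" (384x512x3 uint8, red, green, blue), "mtx" (3x3 intrinsics, pixels), "camera_from_world" (4x4, takes a point from world to camera coordinates). Camera axes: x right, y down, z forward; pixel columns grow to the right and rows downward; lengths in m; the calibration is good to about 2 mm. A picture is of the moment at which its call begins. There is no depth.
- job.sign_off(): hands the job in; it is judged then, once.
The state is a dict: "time": time; "joint_pos": joint angles; "dq": joint speeds; "tau": joint torques, N m; "ee_pos": TCP position; "ee_rot": TCP orientation; "contact_force": force on the tool from outside, world axes, zero at the start; "ft_torque": the same for the moment, N m; "width": finger opening in m; "grasp_force": force on a finger pad.
Only numpy, scipy, OpenCV 4.12 (cv2) and the standard library are available. Lean on these libraries where they do the work, as an engineer would, in place of code of your own. Each camera call takes 0.05 s, during which the arm holds its last target. There are 200 camera calls.

## Task

Starting from the end of the rack that has the ball-topped post, count the gaps with a fingertip on top of the back rail: touch the rail behind the first, second and third gaps in turn, counting full gaps as well as empty ones, and do not touch it behind the fourth. Then push the loose kiln prop along the bench into that third gap until it is fully home against the rail. Do not pinch, ram, lift or tip the prop, leave the stored prop, bowl and mug where they are, and finish clear of everything.

Things in the scene. Friction and masses are not known exactly. Their poses are not given: they have to be found in the camera images.
- rack: Fixed wooden rack: 5 dividers (14 mm thick, 70 mm deep, 40 mm high, rounded fronts) at 74 mm pitch along y make 4 gaps 60 mm wide, floored by the bare bench, open to the robot and above. A rail (30 mm thick, 310 mm long, flat top 50 mm up) closes their backs, 70 mm behind the divider fronts. Origin: on the bench, middle of the front line. x into the gaps, y along the rail to the left, z up. Yaw within 0.12 rad.
- ball_post: Fixed dark wooden post, 36 mm square and 40 mm high with a 36 mm ball on top (80 mm high in all), at one end of the rail: sometimes the left end, sometimes the right. The count starts at this end. Origin: centre of its underside.
- square_post: Fixed dark wooden post, 36 mm square, 50 mm high with a plain flat top, at the other end of the rail. Origin: centre of its underside.
- prop: The loose kiln prop to put away: pale ceramic block, 76 mm long (x), 44 wide (y), 44 high, 0.2 to 0.4 kg, dark square mark on each end, lying between robot and rack, yaw within 0.3 rad. Origin: centre of its underside. Ends alike. Pushed low it slides (up to about 4 N). Fully home it meets the rail and its other end stands 6 mm out of the divider fronts.
- stored_prop: A second, like loose kiln prop (76 x 44 x 44 mm) already stored in the leftmost gap (gap_a). Leave it alone. Origin: centre of its underside.
- bowl: Loose pale bowl, 116 mm across and 75 mm high, standing to one side of the work. Leave it alone. Origin: centre of its underside.
- mug: Loose terracotta mug, 76 mm across plus a handle, 85 mm high, standing to the other side. Leave it alone. Origin: centre of its underside.
- rail_a: The stretch of the rail, 56 mm along the rail by 30 mm, behind the leftmost gap (left = the robot's left, whichever end the ball is). Fixed, rigid, flush with the rest. Origin: centre of its flat top, 50 mm above the bench; axes as the rack's. A touch is more than 0.5 N for 0.1 s.
- gap_a (a point): Point on the bench in the middle of the leftmost gap's width, 32 mm in from the dividers' front ends: where the underside centre of a prop lies when it is fully home. Axes as the rack's: x into the gap.
- rail_b: The stretch of the rail, 56 mm along the rail by 30 mm, behind the second from the left gap (left = the robot's left, whichever end the ball is). Fixed, rigid, flush with the rest. Origin: centre of its flat top, 50 mm above the bench; axes as the rack's. A touch is more than 0.5 N for 0.1 s.
- gap_b (a point): Point on the bench in the middle of the second from the left gap's width, 32 mm in from the dividers' front ends: where the underside centre of a prop lies when it is fully home. Axes as the rack's: x into the gap.
- rail_c: The stretch of the rail, 56 mm along the rail by 30 mm, behind the third from the left gap (left = the robot's left, whichever end the ball is). Fixed, rigid, flush with the rest. Origin: centre of its flat top, 50 mm above the bench; axes as the rack's. A touch is more than 0.5 N for 0.1 s.
- gap_c (a point): Point on the bench in the middle of the third from the left gap's width, 32 mm in from the dividers' front ends: where the underside centre of a prop lies when it is fully home. Axes as the rack's: x into the gap.
- rail_d: The stretch of the rail, 56 mm along the rail by 30 mm, behind the rightmost gap (left = the robot's left, whichever end the ball is). Fixed, rigid, flush with the rest. Origin: centre of its flat top, 50 mm above the bench; axes as the rack's. A touch is more than 0.5 N for 0.1 s.
- gap_d (a point): Point on the bench in the middle of the rightmost gap's width, 32 mm in from the dividers' front ends: where the underside centre of a prop lies when it is fully home. Axes as the rack's: x into the gap.
Not all that is in view belongs to the job. Leave any pink, purple or turquoise look-alike of the prop alone.

How it is judged:
On the way, in this order (a step that is already met when the one before it is completed fails the run):
1. a finger touches the rail behind the first gap from the ball end (((y of ball_post in the frame of rack above 0 m and contact force between the fingers and rail_a above 0.5 N) or (not (y of ball_post in the frame of rack above 0 m) and contact force between the fingers and rail_d above 0.5 N))), for 0.1 s.
2. a finger touches the rail behind the second gap from the ball end (((y of ball_post in the frame of rack above 0 m and contact force between the fingers and rail_b above 0.5 N) or (not (y of ball_post in the frame of rack above 0 m) and contact force between the fingers and rail_c above 0.5 N))), for 0.1 s.
3. a finger touches the rail behind the third gap from the ball end (((y of ball_post in the frame of rack above 0 m and contact force between the fingers and rail_c above 0.5 N) or (not (y of ball_post in the frame of rack above 0 m) and contact force between the fingers and rail_b above 0.5 N))), for 0.1 s.
4. the kiln prop is pushed home in the third gap (((y of ball_post in the frame of rack above 0 m and x of prop in the frame of gap_c between -0.008 and 0.006 m and y of prop in the frame of gap_c between -0.012 and 0.012 m and z of prop in the frame of gap_c below 0.008 m and angle between prop's own z axis and vertical below 0.1 rad) or (not (y of ball_post in the frame of rack above 0 m) and x of prop in the frame of gap_b between -0.008 and 0.006 m and y of prop in the frame of gap_b between -0.012 and 0.012 m and z of prop in the frame of gap_b below 0.008 m and angle between prop's own z axis and vertical below 0.1 rad))), for 0.2 s.
At the end, for the whole second after the job is handed in: The prop lies flat on the bench in the third gap from the ball-topped post, its end within 8 mm of the back rail, at rest; the robot touches nothing (((y of ball_post in the frame of rack above 0 m and x of prop in the frame of gap_c between -0.008 and 0.006 m and y of prop in the frame of gap_c between -0.012 and 0.012 m and z of prop in the frame of gap_c below 0.008 m and angle between prop's own z axis and vertical below 0.1 rad) or (not (y of ball_post in the frame of rack above 0 m) and x of prop in the frame of gap_b between -0.008 and 0.006 m and y of prop in the frame of gap_b between -0.012 and 0.012 m and z of prop in the frame of gap_b below 0.008 m and angle between prop's own z axis and vertical below 0.1 rad)) and linear speed of prop below 0.01 m/s).
It fails at once if the kiln prop is lifted or tipped off the bench (height (world z) of prop above 0.012 m or angle between prop's own z axis and vertical above 0.25 rad).
It fails at once if the kiln prop is pinched or rammed (over 35 N from the fingers) (contact force between the fingers and prop above 35 N).
It fails at once if the count goes on to the rail behind the fourth gap ((y of ball_post in the frame of rack above 0 m and contact force between the fingers and rail_d above 0.5 N) or (not (y of ball_post in the frame of rack above 0 m) and contact force between the fingers and rail_a above 0.5 N)).
It fails at once if the stored prop, the bowl or the mug is moved more than 10 mm (distance of any of stored_prop, bowl, mug from where it was at the start of the episode above 0.01 m).
It also fails if it takes over 72 s, if anything falls off the work surface, if the arm or the gripper's body presses on something with over 40 N, if the wrist force passes 120 N, or if a joint passes its speed limit or range.

## Working session

There is one attempt and no reset: what is moved stays moved. The work goes in short steps, Python scripts to look and compute and a tool call to move; the robot and the scene stay as the last step left them, time stands still between calls to the robot, and variables do not carry over. Pictures are saved under pics/ and viewed, at most 10 in all, crops included, and the job is handed in when it is done.

Besides the shell and the picture viewer there is one more tool, called after ">>>" as name(argument=value, ...) on one line, values as JSON. servo_tool: Moves the arm, as the interface text tells. Its arguments: {"type":"object","properties":{"deltas":{"type":"array"},"grip_force":{"type":"number"}},"required":["deltas"]}

```bash
mkdir -p pics
python3 - <<'E'
from workcell import bot, eyes
import cv2, numpy as np
for n in("scene","top"):
    c=eyes.camera(n); cv2.imwrite(f"pics/{n}0.png",cv2.resize(c["pixels"][:,:,::-1],(768,576),interpolation=cv2.INTER_CUBIC))
    np.savez(f"{n}0.npz",**c); print(n,c["mtx"].round(1).tolist(),c["camera_from_world"].round(3).tolist())
s=bot.observe(); print(s["ee_pos"],s["ee_rot"],s["width"],s["time"])
E
```

```text
scene [[481.8, 0.0, 246.4], [0.0, 481.8, 195.9], [0.0, 0.0, 1.0]] [[0.133, 0.991, 0.016, -0.075], [0.642, -0.074, -0.763, -0.264], [-0.755, 0.112, -0.646, 1.669], [0.0, 0.0, 0.0, 1.0]]
top [[453.9, 0.0, 259.4], [0.0, 453.9, 189.5], [0.0, 0.0, 1.0]] [[-0.062, -0.998, -0.003, 0.021], [-0.973, 0.061, -0.224, 0.535], [0.224, -0.011, -0.975, 1.214], [0.0, 0.0, 0.0, 1.0]]
[0.30165039 0.60313223 0.23808563] [-2.74764711e-04  2.29827828e-01  9.73230770e-01 -9.80730200e-04] 0.08510854988097909 0.1
```

View pics/scene0.png

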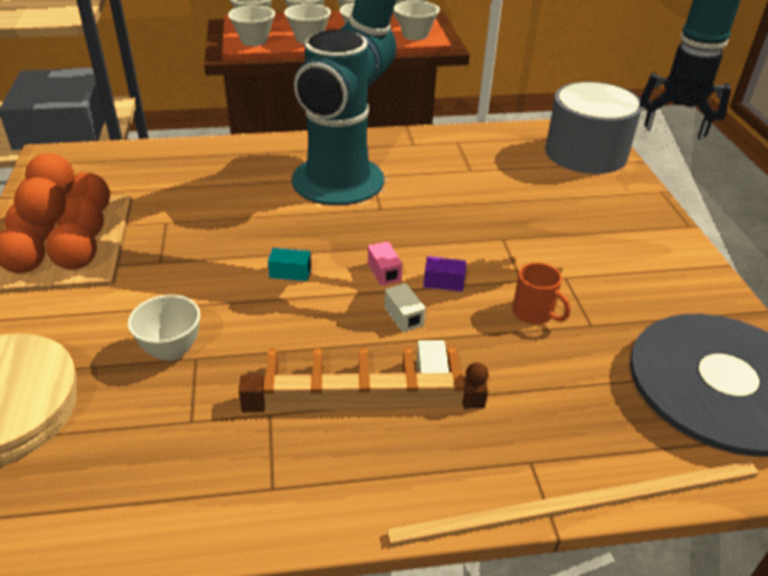

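View pics/top0.png

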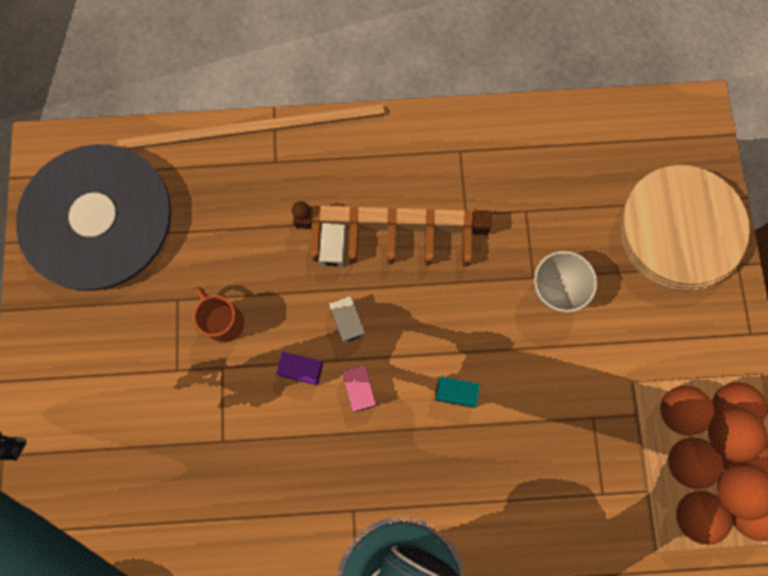

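The ball post is at the left end (top view, 302,213), so the third gap is gap_c, between the dividers at about 392 and 430. The stored prop is in gap_a at (332,243).

Candidates for the prop: grey-white block (347,319), pink (359,389), purple (300,368), turquoise (457,392), and the stored prop (332,243). The description gives the pale loose block at (347,319). I'll measure it and check a crop.

```bash
cat > h.py <<'E'
import numpy as np, cv2
def ray(c,uv,z):
    T=c["camera_from_world"];R,t=T[:3,:3],T[:3,3]
    d=R.T@np.linalg.solve(c["mtx"],np.array([uv[0],uv[1],1.]));o=-R.T@t
    return (o+d*(z-o[2])/d[2])[:2]
def proj(c,p):
    q=c["camera_from_world"]@np.r_[p,1.];q=c["mtx"]@q[:3];return q[:2]/q[2]
def blobs(c,roi,smax=70,vmin=90,amin=150):
    hsv=cv2.cvtColor(c["pixels"],cv2.COLOR_RGB2HSV);m=((hsv[...,1]<smax)&(hsv[...,2]>vmin)).astype(np.uint8)
    r=np.zeros_like(m);x0,y0,x1,y1=roi;r[y0:y1,x0:x1]=1
    cs,_=cv2.findContours(m*r,cv2.RETR_EXTERNAL,cv2.CHAIN_APPROX_NONE)
    return [k for k in cs if cv2.contourArea(k)>amin]
def rect(c,k,z):
    w=np.array([ray(c,p[0],z) for p in k],np.float32)*1000
    (x,y),(a,b),th=cv2.minAreaRect(w)
    if a<b: a,b,th=b,a,th+90
    th=(th+90)%180-90
    return round(x),round(y),round(a),round(b),round(th,1)
E
python3 - <<'E'
from h import *
c=dict(np.load("top0.npz"))
for k in blobs(c,(190,130,330,240)): print("pale",rect(c,k,.044),cv2.boundingRect(k))
s=2/3
pts={"railBL":(321,206,.05),"railBR":(472,211,.05),"railFL":(321,221,.05),"railFR":(466,225,.05),"ball":(302,210,.062),"sq":(482,222,.05)}
for n,(u,v,z) in pts.items(): print(n,(ray(c,(u*s,v*s),z)*1000).round())
for u,v in((315,258),(353,261),(391,261),(429,262),(467,264)): print("div",(ray(c,(u*s,v*s),.04)*1000).round())
im=c["pixels"][120:240,180:330,::-1];cv2.imwrite("pics/crop.png",cv2.resize(im,None,fx=5,fy=5,interpolation=cv2.INTER_CUBIC))
E
```

```text
railBL [702. 110.]
railBR [ 673. -181.]
railFL [671. 111.]
railFR [ 645. -167.]
ball [692. 146.]
sq [ 649. -198.]
div [601. 127.]
div [590.  54.]
div [586. -19.]
div [579. -91.]
div [ 570. -164.]
```

View pics/crop.png

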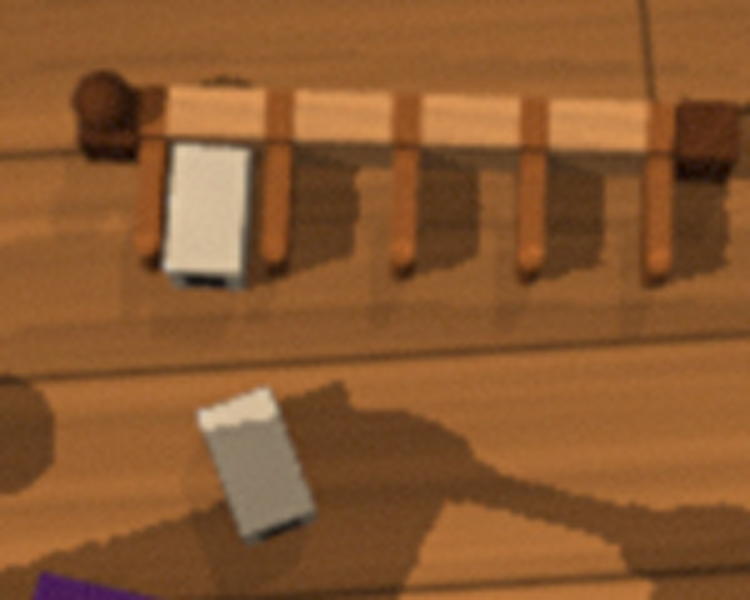

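The crop confirms one loose pale block, with its dark end mark at (280,525). Its top corners are near (197,410), (267,387), (315,517) and (248,535). The four lighter rail stretches are centred near (217,113), (345,118), (471,122) and (598,126).

Run:
```python
from h import *
c=dict(np.load("top0.npz"))
f=lambda p,z:(ray(c,(180+p[0]/5-.4,120+p[1]/5-.4),z)*1000)
P=[f(p,.044) for p in((197,410),(267,387),(315,515),(247,537))]
print("prop",np.mean(P,0).round(),[round(float(np.linalg.norm(P[i]-P[i-1]))) for i in range(4)])
d=(P[0]+P[1]-P[2]-P[3]);print("yaw",np.arctan2(d[1],d[0]))
R=[f(p,.05) for p in((217,113),(345,118),(471,122),(598,126))];print("rail",np.round(R))
D=[f(p,.04) for p in((150,262),(277,265),(403,269),(530,274),(657,278))];print("div",np.round(D))
v=R[0]-R[3];ps=np.arctan2(-v[0],v[1]);print("rack yaw",ps,np.linalg.norm(v)/3)
X=np.array([np.cos(ps),np.sin(ps)]);Y=np.array([-X[1],X[0]])
m=np.mean(R,0);o=m-85*X;print("origin from rail",o,"div mean",np.mean(D,0))
for k,n in zip((1.5,.5,-.5,-1.5),"abcd"): print(n,"rail",(o+85*X+74*k*Y).round(),"gap",(o+32*X+74*k*Y).round())
p=np.mean(P,0)-o;print("prop in rack",p@X,p@Y)
from scipy.spatial.transform import Rotation as Ro
from workcell import bot
q=bot.observe()["ee_rot"];print(Ro.from_quat([*q[1:],q[0]]).as_matrix().round(3))
```

```text
prop [480.  72.] [78, 42, 78, 40]
yaw 0.312076469049787
rail [[ 685.   85.]
 [ 677.   11.]
 [ 670.  -62.]
 [ 663. -135.]]
div [[ 601.  128.]
 [ 594.   55.]
 [ 587.  -17.]
 [ 580.  -90.]
 [ 573. -163.]]
rack yaw -0.09923729535539909 73.69848289075644
origin from rail [589.4262236  -17.18834269] div mean [587.12209913 -17.58314567]
a rail [685.  85.] gap [632.  90.]
b rail [678.  11.] gap [625.  16.]
c rail [670. -62.] gap [618. -57.]
d rail [ 663. -136.] gap [ 610. -131.]
prop in rack -118.15605462347631 77.85204641592766
[[-0.894  0.447 -0.001]
 [ 0.447  0.894 -0.002]
 [ 0.    -0.002 -1.   ]]
```

>>> servo_tool(deltas=[1,-140,-70,0,-8,1,-290,-145,0,-16,1,-430,-220,0,-20.9,1,-574,-292,60,-20.9,1,-574,-292,60,-20.9,1,-574,-292,60,-20.9,1,-574,-292,108,-20.9,1,-574,-292,108,-20.9,1,-574,-292,108,-20.9,1,-574,-292,108,-20.9,1,-574,-292,108,-20.9,1,-574,-292,108,-20.9], grip_force=20)

```text
time: 1.3
ee_pos: [0.6527, 0.128, 0.1445]
ee_rot: [-0.0, 0.05, 0.999, -0.0]
contact_force: [0.4, 0.5, -0.6]
width: 0.0
grasp_force: 0.0
```

>>> servo_tool(deltas=[1,0,0,0,0,1,0,0,0,0,1,0,0,0,0])

```text
time: 1.6
ee_pos: [0.6515, 0.1306, 0.1454]
ee_rot: [-0.0, 0.049, 0.999, 0.0]
contact_force: [0.2, -0.1, 0.7]
width: 0.0004
grasp_force: 0.0
```

Run:
```python
from h import *
from workcell import bot,eyes
s=bot.observe();print(s["ee_pos"],s["ee_rot"],s["contact_force"])
c=eyes.camera("scene");im=c["pixels"]
# rail stretch centres expected in scene view and the fingertip
for n,p in dict(a=(.685,.085,.05),b=(.678,.011,.05),c=(.670,-.062,.05),d=(.663,-.136,.05),tip=(*s["ee_pos"][:2],s["ee_pos"][2]-.008)).items(): 
    uv=proj(c,p);print(n,uv.round(1)); 
    cv2.circle(im,tuple(int(round(x*16)) for x in uv),16,(0,255,0),-1,shift=4)
cv2.imwrite("pics/s1.png",cv2.resize(im[130:300,140:360,::-1],None,fx=3.5,fy=3.5,interpolation=cv2.INTER_CUBIC))
```

```text
[0.65153043 0.13058553 0.14538856] [-4.48246082e-04  4.93530430e-02  9.98781279e-01  1.82308604e-04] [ 0.23603217 -0.05815381  0.68205439]
a [289.7 252.2]
b [258.1 252.8]
c [226.6 253. ]
d [194.7 253.6]
tip [309.1 213.6]
```

View pics/s1.png

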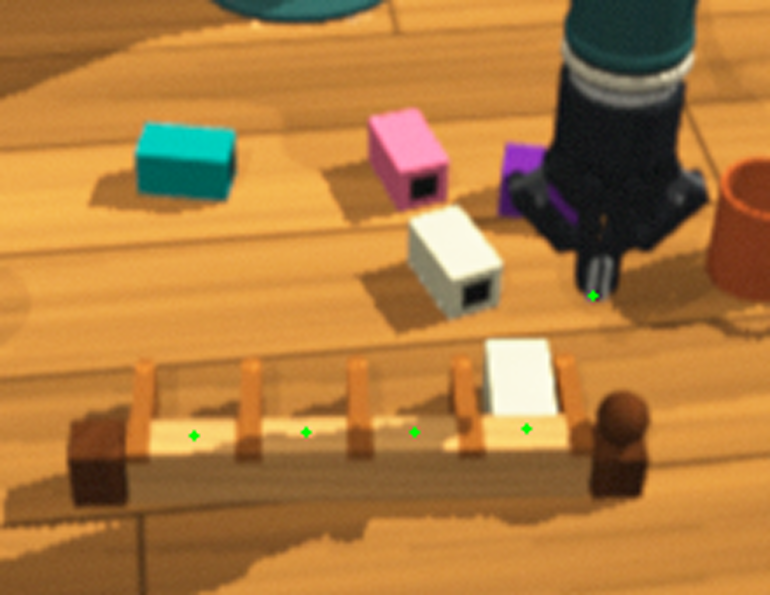

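>>> servo_tool(deltas=[1,-38,-46,0,0,1,-38,-46,0,0,1,-38,-46,30,0,1,-38,-46,60,0,1,-38,-46,78,0,1,-38,-46,82,0,1,-38,-46,82,0])

```text
time: 2.35
ee_pos: [0.6848, 0.0812, 0.0632]
ee_rot: [-0.001, 0.049, 0.999, -0.0]
contact_force: [-0.6, 0.3, 0.8]
width: -0.0002
grasp_force: 0.0
```

>>> servo_tool(deltas=[1,0,0,1,0,1,0,0,2,0,1,0,0,3,0,1,0,0,4,0,1,0,0,5,0,1,0,0,6,0,1,0,0,6,0])

```text
time: 3.05
ee_pos: [0.6855, 0.0802, 0.0581]
ee_rot: [0.0, 0.05, 0.999, -0.0]
contact_force: [-0.9, 0.8, 3.4]
width: 0.0002
grasp_force: 1.8
```

>>> servo_tool(deltas=[1,0,0,1,0,1,0,0,2,0,1,0,0,2,0,1,0,0,2,0])

```text
time: 3.45
ee_pos: [0.6856, 0.0803, 0.058]
ee_rot: [0.0, 0.049, 0.999, -0.0]
contact_force: [-6.2, -1.2, 13.4]
width: 0.0002
grasp_force: 6.4
```

>>> servo_tool(deltas=[1,0,0,-22,0,1,0,0,-22,0,1,0,-37,-22,0,1,0,-72,-22,0,1,0,-72,-22,0,1,0,-72,-10,0,1,0,-72,-5,0,1,0,-72,-3,0,1,0,-72,-1,0,1,0,-72,0,0,1,0,-72,0,0,1,0,-72,0,0])

```text
time: 4.65
ee_pos: [0.6777, 0.0094, 0.0581]
ee_rot: [-0.001, 0.049, 0.999, -0.0]
contact_force: [-10.0, -2.7, 18.3]
width: 0.0001
grasp_force: 9.2
```

>>> servo_tool(deltas=[1,0,0,-22,0,1,0,0,-22,0,1,0,-37,-22,0,1,0,-72,-22,0,1,0,-72,-22,0,1,0,-72,-10,0,1,0,-72,-5,0,1,0,-72,-3,0,1,0,-72,-1,0,1,0,-72,0,0,1,0,-72,0,0,1,0,-72,0,0])

```text
time: 5.85
ee_pos: [0.6703, -0.0617, 0.058]
ee_rot: [-0.001, 0.048, 0.999, -0.0]
contact_force: [-10.1, -0.4, 19.6]
width: -0.0001
grasp_force: 9.9
```

>>> servo_tool(deltas=[-1,0,0,-40,0,-1,0,0,-80,0,-1,40,20,-100,-6,-1,80,45,-100,-12,-1,125,70,-100,-18,-1,165,95,-100,-23.5,-1,203,115,-100,-23.5,-1,203,115,-100,-23.5,-1,203,115,-100,-23.5,-1,203,115,-100,-23.5,-1,203,115,-100,-23.5])

```text
time: 6.95
ee_pos: [0.4818, 0.0713, 0.1556]
ee_rot: [0.0, -0.155, 0.988, -0.0]
contact_force: [0.8, 0.2, -0.4]
width: 0.0852
grasp_force: 0.0
```

Run:
```python
from h import *
from workcell import bot,eyes
s=bot.observe();print(s["ee_pos"],s["ee_rot"],s["width"],"tool yaw",2*np.arctan2(s["ee_rot"][1],s["ee_rot"][2]))
c=eyes.camera("scene");im=c["pixels"]
a=.312;X=np.array([np.cos(a),np.sin(a)]);Y=np.array([-X[1],X[0]]);p=np.array([.480,.072])
w=[(*(p+i*.038*X+j*.022*Y),.044) for i,j in((1,1),(1,-1),(-1,-1),(-1,1))]+[(*(s["ee_pos"][:2]+j*.0425*Y),.01) for j in(1,-1)]
for q in w: cv2.circle(im,tuple(int(round(x*16)) for x in proj(c,q)),14,(0,255,0),-1,shift=4)
cv2.imwrite("pics/s2.png",cv2.resize(im[130:270,180:360,::-1],None,fx=4,fy=4,interpolation=cv2.INTER_CUBIC))
```

```text
[0.48177746 0.07134354 0.15562655] [ 2.83092988e-04 -1.54693078e-01  9.87962534e-01 -6.11774576e-05] 0.085214128299589 tool yaw -0.3106335808527457
```

View pics/s2.png

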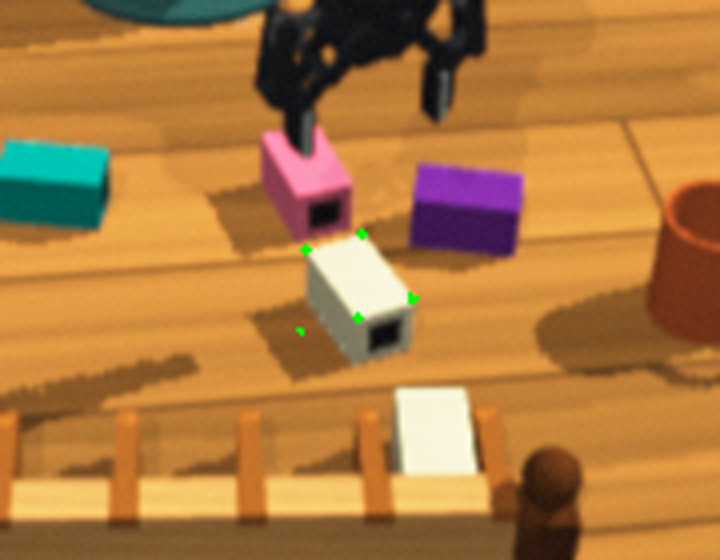

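>>> servo_tool(deltas=[-1,0,0,40,0,-1,0,0,80,0,-1,0,0,110,0,-1,0,0,130,0,-1,0,0,141,0,-1,0,0,141,0,-0.3,0,0,141,0,-0.3,0,0,141,0,-0.3,0,0,141,0,-0.3,0,0,141,0,-0.3,0,0,141,0,-0.3,0,0,141,0])

```text
time: 8.2
ee_pos: [0.4807, 0.0716, 0.0149]
ee_rot: [0.0, -0.155, 0.988, -0.0]
contact_force: [0.6, 0.1, 0.3]
width: 0.0554
grasp_force: 0.0
```

>>> servo_tool(deltas=[-0.11,0,0,0,0,-0.11,0,0,0,0,-0.11,0,0,0,5,-0.11,0,0,0,10,-0.11,0,0,0,15,-0.11,0,0,0,20,-0.11,0,0,0,23.5,-0.11,0,0,0,23.5])

```text
time: 9.0
ee_pos: [0.4805, 0.0715, 0.0145]
ee_rot: [-0.0, 0.05, 0.999, -0.0]
contact_force: [-0.8, 0.0, -0.1]
width: 0.0472
grasp_force: 0.0
```

>>> servo_tool(deltas=[-0.11,0,-5,0,0,-0.11,0,-15,0,0,-0.11,0,-27,0,0,-0.11,0,-39,0,0,-0.11,0,-51,0,0,-0.11,0,-63,0,0,-0.11,0,-75,0,0,-0.11,0,-87,0,0,-0.11,0,-98,0,0,-0.11,0,-107,0,0,-0.11,0,-112,0,0,-0.11,0,-115,0,0])

```text
time: 10.2
ee_pos: [0.4692, -0.0434, 0.0146]
ee_rot: [-0.0, 0.05, 0.999, 0.0]
contact_force: [0.9, 2.9, 1.5]
width: 0.0477
grasp_force: 1.5
```

>>> servo_tool(deltas=[-0.4,0,0,0,0,-0.4,0,0,0,0,-0.4,0,0,0,0,-0.4,0,0,-40,0,-0.4,0,0,-75,0,0.5,30,0,-75,0,0.5,62,0,-75,0,0.5,62,0,-75,0,0.5,62,0,-75,0,0.5,62,0,-75,0])

```text
time: 11.2
ee_pos: [0.4086, -0.0368, 0.0899]
ee_rot: [0.001, 0.049, 0.999, -0.0]
contact_force: [0.1, 0.4, 0.4]
width: 0.0213
grasp_force: 0.0
```

Run:
```python
from h import *
from workcell import bot,eyes
s=bot.observe();print(s["ee_pos"],s["width"])
c=eyes.camera("scene");im=c["pixels"]
for k in blobs(c,(180,170,300,245),90,140): print(cv2.boundingRect(k),rect(c,k,.044))
a=-.099;X=np.array([np.cos(a),np.sin(a)]);Y=np.array([-X[1],X[0]]);p=np.array([.4694,-.0416])
for i,j in((1,1),(1,-1),(-1,-1),(-1,1)): cv2.circle(im,tuple(int(round(x*16)) for x in proj(c,(*(p+i*.038*X+j*.022*Y),.044))),14,(0,255,0),-1,shift=4)
cv2.imwrite("pics/s3.png",cv2.resize(im[120:270,160:340,::-1],None,fx=4,fy=4,interpolation=cv2.INTER_CUBIC))
```

```text
[ 0.40859804 -0.03683309  0.08992244] 0.02132148783918614
(279, 227, 20, 18) (624, 94, 59, 47, -6.8)
(219, 190, 17, 20) (472, -41, 78, 42, -5.2)
```

View pics/s3.png

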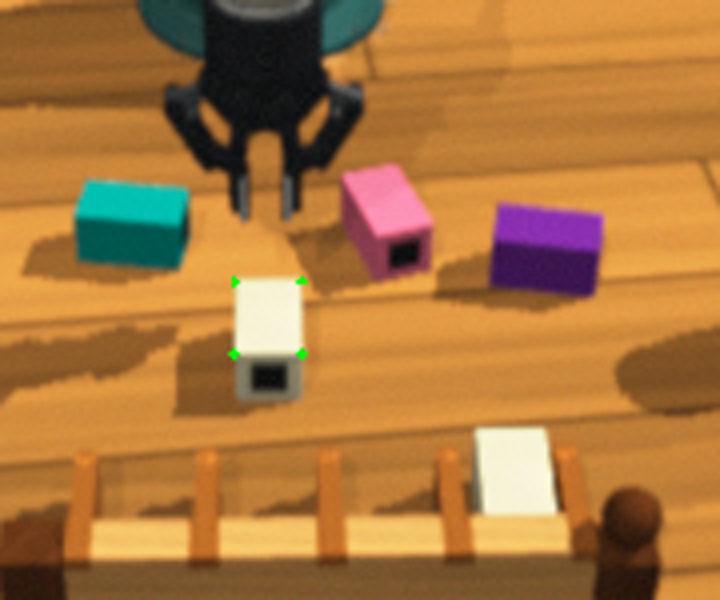

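>>> servo_tool(deltas=[0.5,0,1,40,0,0.5,0,1,65,0,0.5,0,1,76,0,0.5,0,1,76,0,0.5,-6,1,76,0,0.5,-11,1,76,0,0.5,-15,1,76,0,0.5,-20,1,76,0,0.5,-26,1,76,0,0.5,-34,1,76,0,0.5,-42,1,76,0,0.5,-50,1,76,0])

```text
time: 12.45
ee_pos: [0.4581, -0.0408, 0.0136]
ee_rot: [-0.0, 0.049, 0.999, -0.0]
contact_force: [-4.2, 0.6, 2.9]
width: 0.0216
grasp_force: 1.9
```

>>> servo_tool(deltas=[0.5,-8,0,0,0,0.5,-16,0,0,0,0.5,-24,0,0,0,0.5,-30,0,0,0,0.5,-34,0,0,0,0.5,-36,0,0,0,0.5,-36,0,0,0])

```text
time: 13.15
ee_pos: [0.4937, -0.0443, 0.0135]
ee_rot: [0.0, 0.049, 0.999, -0.0]
contact_force: [-0.6, -0.4, -0.1]
width: 0.0214
grasp_force: 0.3
```

Run:
```python
from h import *
from workcell import bot,eyes
s=bot.observe();print(s["ee_pos"],s["width"],s["contact_force"])
c=eyes.camera("scene")
for k in blobs(c,(180,170,310,255),90,140,80): print(cv2.boundingRect(k),rect(c,k,.044))
```

```text
[ 0.4937369  -0.04434017  0.0135195 ] 0.021390252420820936 [-0.60465101 -0.36752447 -0.13052911]
(279, 227, 20, 22) (630, 93, 72, 47, -6.8)
(218, 208, 18, 23) (547, -50, 82, 43, -6.6)
```

The prop is straight and centred on gap_c at the mouth of the gap. Pushing on in.

>>> servo_tool(deltas=[0.5,-6,0,0,0,0.5,-13,0,0,0,0.5,-20,0,0,0,0.5,-27,0,0,0,0.5,-34,0,0,0,0.5,-41,0,0,0,0.5,-48,0,0,0,0.5,-54,0,0,0,0.5,-59,0,0,0,0.5,-63,0,0,0,0.5,-66,0,0,0,0.5,-66,0,0,0])

```text
time: 14.4
ee_pos: [0.5597, -0.0509, 0.0137]
ee_rot: [0.001, 0.049, 0.999, -0.0]
contact_force: [0.2, -0.3, -0.7]
width: 0.0215
grasp_force: 0.2
```

>>> servo_tool(deltas=[0.5,-1,0,0,0,0.5,-2,0,0,0,0.5,-3,0,0,0,0.5,-4,0,0,0,0.5,-5,0,0,0,0.5,-6,0,0,0])

```text
time: 15.0
ee_pos: [0.5648, -0.0514, 0.0136]
ee_rot: [-0.0, 0.049, 0.999, 0.0]
contact_force: [-5.2, 0.6, 3.4]
width: 0.0209
grasp_force: 2.1
```

>>> servo_tool(deltas=[0.5,-1,0,0,0,0.5,-2,0,0,0,0.5,-3,0,0,0])

```text
time: 15.3
ee_pos: [0.5679, -0.0517, 0.0136]
ee_rot: [-0.0, 0.05, 0.999, -0.0]
contact_force: [-4.7, 0.5, 2.1]
width: 0.0212
grasp_force: 2.1
```

>>> servo_tool(deltas=[0.5,-0.5,0,0,0,0.5,-1,0,0,0])

```text
time: 15.5
ee_pos: [0.5688, -0.0518, 0.0135]
ee_rot: [-0.0, 0.049, 0.999, -0.0]
contact_force: [-4.5, 0.4, 3.2]
width: 0.0216
grasp_force: 2.1
```

>>> servo_tool(deltas=[0.5,-0.5,0,0,0,0.5,-1,0,0,0,0.5,-1.5,0,0,0])

```text
time: 15.8
ee_pos: [0.5703, -0.0519, 0.0135]
ee_rot: [-0.0, 0.049, 0.999, 0.0]
contact_force: [-3.2, 0.9, 2.3]
width: 0.021
grasp_force: 2.0
```

>>> servo_tool(deltas=[0.5,-0.5,0,0,0,0.5,-1,0,0,0])

```text
time: 16.0
ee_pos: [0.5712, -0.052, 0.0135]
ee_rot: [-0.0, 0.05, 0.999, 0.0]
contact_force: [-4.4, -0.0, 3.6]
width: 0.0216
grasp_force: 2.5
```

>>> servo_tool(deltas=[0.5,-0.5,0,0,0,0.5,-1,0,0,0])

```text
time: 16.2
ee_pos: [0.5712, -0.052, 0.0135]
ee_rot: [-0.001, 0.049, 0.999, 0.0]
contact_force: [-8.6, 0.1, 7.2]
width: 0.0215
grasp_force: 4.1
```

>>> servo_tool(deltas=[0.5,-0.5,0,0,0,0.5,-1,0,0,0])

```text
time: 16.4
ee_pos: [0.5711, -0.052, 0.0134]
ee_rot: [-0.002, 0.049, 0.999, 0.0]
contact_force: [-11.1, 0.7, 8.5]
width: 0.0216
grasp_force: 5.2
```

Run:
```python
from h import *
from workcell import bot,eyes
s=bot.observe();print(s["ee_pos"],s["width"],s["contact_force"])
c=eyes.camera("scene");im=c["pixels"]
for k in blobs(c,(180,170,310,255),90,140,80): print(cv2.boundingRect(k),rect(c,k,.044))
cv2.imwrite("pics/s4.png",cv2.resize(im[170:280,170:330,::-1],None,fx=5,fy=5,interpolation=cv2.INTER_CUBIC))
```

```text
[ 0.57113132 -0.05203585  0.01337103] 0.021589117202552993 [-11.07114469   0.6835378    8.4616646 ]
(218, 229, 19, 21) (618, -56, 68, 44, -6.7)
(279, 227, 21, 22) (630, 93, 72, 47, -6.7)
```

View pics/s4.png

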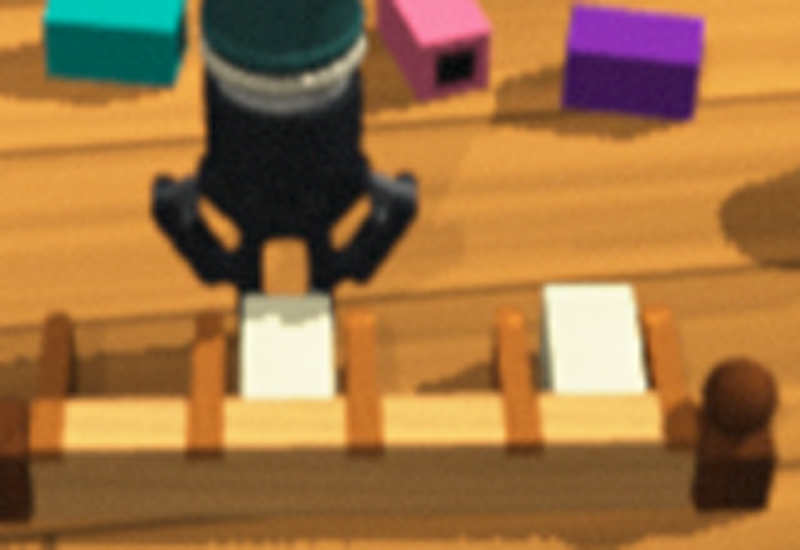

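The prop at (287,345) is in the third gap from the ball, flush with the rail, and the force rises with no further motion. So it is home. Withdrawing.

>>> servo_tool(deltas=[0.5,2,0,0,0,0.5,6,0,0,0,0.5,15,0,0,0,0.5,30,0,0,0,0.5,40,0,0,0,0.5,40,0,-20,0,0.5,40,0,-60,0,0.5,40,0,-100,0,0.5,80,0,-140,0,0.5,120,0,-160,0,0.5,120,0,-160,0,0.5,120,0,-160,0])

```text
time: 17.65
ee_pos: [0.4541, -0.0404, 0.1747]
ee_rot: [0.002, 0.05, 0.999, -0.0]
contact_force: [-0.5, -0.4, 0.1]
width: 0.0215
grasp_force: 0.0
```

Run:
```python
from h import *
from workcell import bot,eyes
s=bot.observe();print(s["ee_pos"],s["contact_force"],s["dq"].round(3))
X=np.array([.995,-.099]);Y=np.array([.099,.995])
for n in("scene","top"):
    c=eyes.camera(n)
    for k in blobs(c,(180,120,310,255),90,140,80): 
        r=rect(c,k,.044);d=np.array(r[:2])-[589.4,-17.2];print(n,cv2.boundingRect(k),r,"rack",(d@X).round(),(d@Y).round())
cv2.imwrite("pics/t5.png",cv2.resize(c["pixels"][110:270,110:430,::-1],None,fx=2.5,fy=2.5))
```

```text
[ 0.45409835 -0.04041999  0.17465828] [-0.45143726 -0.36728612  0.10418863] [-0.     0.062 -0.012  0.001 -0.008  0.001]
scene (218, 229, 19, 21) (618, -56, 69, 43, -5.1) rack 32.0 -36.0
scene (279, 227, 20, 22) (630, 93, 72, 46, -6.7) rack 29.0 114.0
top (213, 149, 17, 26) (629, 94, 77, 43, -6.5) rack 28.0 115.0
```

View pics/t5.png

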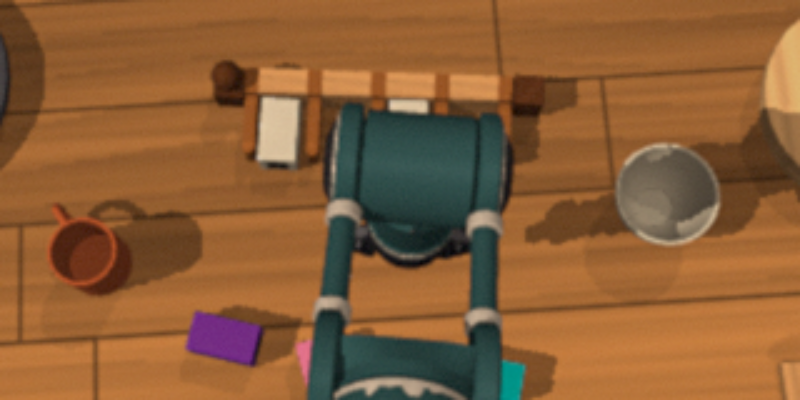

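The prop at (408,105) touches the rail in the third gap, measuring (32,-36) mm in the rack frame against a target of (32,-37). The arm is clear, and the bowl, mug and stored prop haven't been disturbed.

```bash
python3 -c "
from workcell import job
print(job.sign_off())"
```

```text
the job is handed in; nothing more can be done
None
```

The job is handed in, with no verdict returned: I touched the rail behind gaps 1, 2 and 3 from the ball post in order, then pushed the prop home in the third gap (within about 1 mm by camera), and the arm finished clear at about 18 s.

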